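# Lock the test-cassette reader by feel

## Robot

A 7-joint arm with a two-finger parallel gripper is mounted at the origin on the work surface. World frame = base frame: x ahead of the robot, y to its left, z up, the work surface at z = 0. Lengths are in m, angles in rad, forces in N, time in s.
With the tool pointing down it reaches from about 0.4 to 0.85 m from the base axis. Payload 10.4 kg.
Tool frame: the origin (TCP) lies at the very end of the fingers, on their centre line; the grasp point (between the pads) lies 19 mm behind it; z points along the fingers, y is the line along which they close (so a half turn about z gives the same grasp; the last joint's range is limited). The gripper opens to 85 mm and grips with 20 to 120 N. Pads are 22 mm wide; open, the fingers measure 114 mm over their backs; the gripper's body (76 mm by 85 mm) begins 54 mm behind the grasp point. The pads swing forward as they close: fully open they stand 13 mm farther back than shut.
Start: joints at [1.108, 0.332, -0.065, 1.46, 0.022, 1.35, -0.088], TCP at [0.266, -0.566, 0.231] pointing down, gripper open.
Joint ranges: [-2.6, 2.6], [-0.5, 2.12], [-1.47, 1.34], [0.16, 2.42], [-1.27, 4.41], [0.06, 2.06], [-2.6, 2.6]. Speed limits (rad/s): [2.22, 2.22, 2.79, 2.79, 3.14, 3.14, 3.14].

## Interface

Orientations are given as a unit quaternion [x, y, z, w].
In Python, from workcell import * gives the robot as it stands.
- The arm moves only by the tool step_arm, never from a script. Its argument "commands" is one flat list of numbers, 7 for each row, row after row: the finger opening in mm, from 0 to 85.4, then the shift along the world's x, y, z as a fraction of full scale, then the turn, a rotation vector about the world's x, y, z as a fraction of full scale. A call has exactly 10 rows; each row is the pose to reach, as a shift and turn from the pose commanded when the call began, turning the shorter way round; what a row does not reach only later rows make up. Full scale, the value 1, is 0.6 m for a shift and pi rad for a turn. A row lasts 1/8 s, in which the tool goes at most 62.5 mm and 10.7 degrees, less where a joint would pass 70% of its speed; a pose out of reach is approached as far as the arm can. A call with a number of a shift or a turn outside -1 to 1 is refused whole. A call with a gripper value outside its range is refused whole. The fingers move at their own pace and stop on an object; "squeeze" is the grip in N (left out, the last holds). Time passes only in rows, so rows that repeat a pose let the fingers close, or fill a call up. It gives the time, the measured TCP pose, the force, the opening and the grip force at its end, in the units of the state.
- get_obs(): the state, without advancing time (a new reading comes with each control period).
- camera(name): name is "scene" or "top"; returns the picture (400x640x3 uint8, red, green, blue); there is no depth.
- camera_params(name): a dict with "mtx" (3x3 intrinsics, pixels), "dist" ([k1, k2, p1, p2, k3] as OpenCV has them; the pictures are not rectified), "extrinsics" (4x4, takes a point from world to camera coordinates). Camera axes: x right, y down, z forward; pixel columns grow to the right and rows downward; lengths in m; the calibration is good to about 2 mm. A picture is of the moment at which its call begins. camera_params takes no time and is no camera call.
- hand_in(): hands the job in; it is judged then, once.
The state is a dict: "clock": time; "joint_pos": joint angles; "joint_velocities": joint speeds; "tau": joint torques, N m; "position": TCP position; "ee_rot": TCP orientation; "ft_force": force on the tool from outside, world axes, zero at the start; "torque": the same for the moment, N m; "grip_width": opening from 0.0 (shut) to 1.0 (fully open); "grasp_force": force on a finger pad.
Only numpy, scipy, OpenCV 4.12 (cv2) and the standard library are available. Lean on these libraries where they do the work, as an engineer would, in place of code of your own. Each camera call takes 0.05 s, during which the arm holds its last target. There are 200 camera calls.

## Task

Push the cassette drawer of the white reader fully shut. Then lock it: turn the bar knob on its roof slowly clockwise until you feel the resistance dip and rise again at its hidden notch, press the knob gently down until it is fully home there, and let go. Never lean hard on the knob while it is off the notch, and leave the other things on the table where they are.

Things in the scene. Friction and masses are not known exactly. Their poses are not given: they have to be found in the camera images.
- reader: White cassette reader, a fixed box 200 (x) x 180 (y) x 100 mm high with a display strip and a drawer in its front. Origin at the centre of its underside on the table; its x axis points from the drawer front to the back, y to its left, z up.
- drawer_front (a point): Centre of the outer face of the drawer's front panel (130 mm wide, 50 mm high, lower edge 14 mm and upper edge 64 mm above the table). It faces the reader's -x; when shut this point is 112 mm in front of the reader's centre. Pushing takes 2 to 4 N; the drawer stays where it is left.
- drawer (a joint): How far the drawer stands open, m: 0 shut (against its end stop), up to 0.075 open; it slides out along the reader's -x.
- lock: Grey round boss, 68 mm across, 5 mm thick, fixed on the reader's roof under the black knob; origin on the vertical turning axis at the reader's centre. Inside, a sprung roller finds the notch: turning clockwise, over the last 0.1 rad the torque dips to about -0.1 N m (the knob is pulled on), then climbs at the notch, past 0.3 N m 0.03 rad beyond it; forced farther, it drops back to the drag.
- knob_grip (a point): Centre of the knob's bar, which is 46 mm long (this point's x axis), 16 mm thick (y) and 30 mm high; its top lies 15 mm above this point, and under the bar is a disc 48 mm across whose upper face lies 13 mm below this point. The point turns and sinks with the knob; with the knob up it is 133 mm above the table.
- lock_turn (a joint): Turn of the knob, rad: 0 with the bar along the reader's x, growing clockwise seen from above; end stops at 0 and 1.65, starts at 0 to 0.1. Even drag of about 0.06 N m; stays where left. One unseen notch lies somewhere in 0.4 to 1.45. Let go within about 0.06 rad of it, the knob pulls itself onto it.
- lock_press (a joint): How far the knob is pressed down, m: 0 up, 0.006 fully home. It needs about 4 N and stays where it is left. Off the notch, or with the drawer more than 4 mm open, a hidden bolt stops it after about 2 mm; on the notch (within about 0.02 rad) it sinks the whole 6 mm to an end stop.
- reagent: Small white reagent bottle, 30 mm across, 70 mm tall, beside the reader. Bystander. Origin under its centre.
- packs: Flat paper pack of swabs, 50 x 70 x 20 mm, in front of the reader to one side. Bystander. Origin under its centre.
- cassette: White test cassette, 70 x 20 x 6 mm, lying in front of the reader to one side. Bystander. Origin under its centre.
- timer: Grey bench timer, 60 x 60 x 18 mm, beside the reader. Bystander. Origin under its centre.
- sanitizer: Clear sanitizer bottle, 68 mm across, 160 mm tall, at the right of the table. Bystander. Origin under its centre.
- wipes: Pale yellow wipes pack, 110 x 180 x 60 mm, at the left of the table. Bystander. Origin under its centre.
- rack: White tube rack, 70 x 160 x 45 mm, with ten holes, at the right of the table. Bystander. Origin under its centre.

How it is judged:
By the outcome, as a careful person would: the job done as asked, in the order asked, and still so for the second after the job is handed in, with the robot touching nothing.
It also fails if it takes over 72 s, if anything falls off the work surface, if the arm or the gripper's body presses on something with over 40 N, if the wrist force passes 120 N, or if a joint passes its speed limit or range.

## Working session

There is one attempt and no reset: what is moved stays moved. The work goes in short steps, Python scripts to look and compute and a tool call to move; the robot and the scene stay as the last step left them, time stands still between calls to the robot, and variables do not carry over. Pictures are saved under pics/ and viewed, at most 10 in all, crops included, and the job is handed in when it is done.

Besides the shell and the picture viewer there is one more tool, called after "Emit:" by a JSON object that holds its "api" and its "payload", one argument or row to a line. step_arm: Moves the arm, as the interface text tells. Its arguments: {"type":"object","properties":{"commands":{"type":"array","items":{"type":"number"}},"squeeze":{"type":"number"}},"required":["commands"]}

```bash
mkdir -p pics; ls
python3 - <<'E'
from workcell import *
import cv2
for n in("scene","top"):
    cv2.imwrite(f"pics/{n}0.png",camera(n)[:,:,::-1]); p=camera_params(n); print(p)
print(get_obs())
E
```

```text
pics
{'mtx': array([[422.824204  ,   0.        , 320.96960138],
       [  0.        , 422.824204  , 204.36835584],
       [  0.        ,   0.        ,   1.        ]]), 'dist': array([-0.04860043,  0.        ,  0.        ,  0.        ,  0.        ]), 'extrinsics': array([[-0.56967712,  0.82176962,  0.01275421,  0.29798464],
       [ 0.69370545,  0.48910494, -0.52872404, -0.32457812],
       [-0.4407275 , -0.29235432, -0.84869796,  1.68401333],
       [ 0.        ,  0.        ,  0.        ,  1.        ]])}
{'mtx': array([[423.29469479,   0.        , 327.68359732],
       [  0.        , 423.29469479, 199.64667635],
       [  0.        ,   0.        ,   1.        ]]), 'dist': array([0.02385189, 0.        , 0.        , 0.        , 0.        ]), 'extrinsics': array([[-1.54554123e-02, -9.99875713e-01, -3.11257043e-03,
        -2.14549297e-03],
       [-9.94229243e-01,  1.56984846e-02, -1.06121487e-01,
         5.37228842e-01],
       [ 1.06157160e-01,  1.45445721e-03, -9.94348300e-01,
         1.64583318e+00],
       [ 0.00000000e+00,  0.00000000e+00,  0.00000000e+00,
         1.00000000e+00]])}
{'clock': 0.1, 'joint_pos': array([ 1.10841838,  0.33280019, -0.06468186,  1.46084889,  0.02158917,
        1.349902  , -0.08849733]), 'joint_velocities': array([ 3.89558034e-04, -2.52011563e-03,  7.06485372e-04, -3.20266453e-03,
       -2.24822604e-03,  1.95788906e-05,  3.12416841e-04]), 'tau': array([ 2.29493497e-03, -6.26744914e+01,  4.99983144e-02, -3.92434752e+01,
        1.65973190e-02,  6.74909708e-03,  5.84940096e-07]), 'position': array([ 0.26593558, -0.56523191,  0.23060477]), 'ee_rot': array([ 9.75921240e-01,  2.18122292e-01, -1.63316073e-04, -6.10344085e-04]), 'ft_force': array([-0.73206359, -0.48242584, -0.74331181]), 'torque': array([-0.0259775 ,  0.01530923,  0.02396699]), 'grasp_force': 0.0, 'grip_width': 0.999021000484603}
```

View pics/scene0.png

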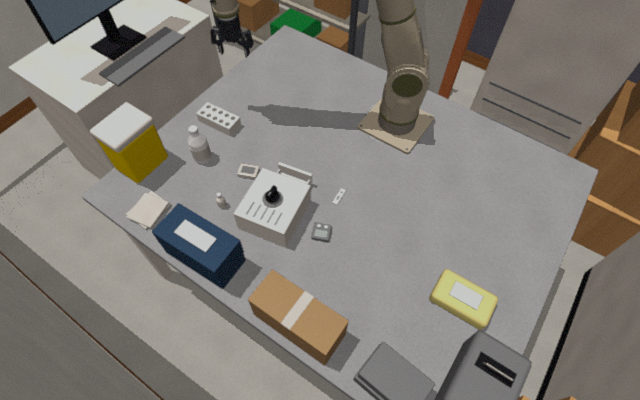

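View pics/top0.png

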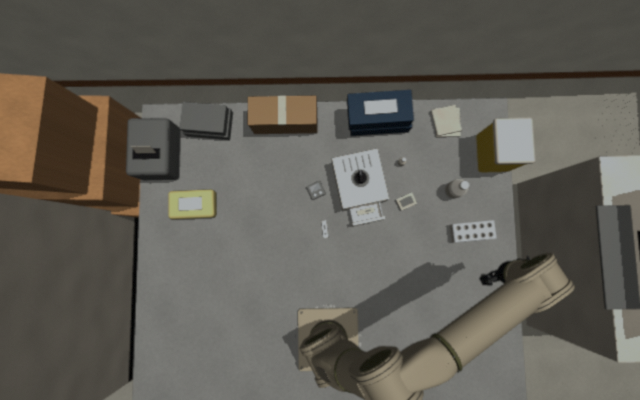

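The scene image shows the reader around (273,208) with its drawer open toward the robot; in the top view the reader is at (360,178), the knob at (360,177) and the drawer at (367,215). I'll enlarge crops of both.

Run:
```python
import cv2
a=cv2.imread("pics/top0.png")[135:235,310:430]; b=cv2.imread("pics/scene0.png")[150:250,225:345]
cv2.imwrite("pics/c1.png",cv2.resize(a,None,fx=6,fy=6,interpolation=2)[:600])
cv2.imwrite("pics/c2.png",cv2.resize(b,None,fx=6,fy=6,interpolation=2)[:600])
```

```text
(no output)
```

View pics/c1.png

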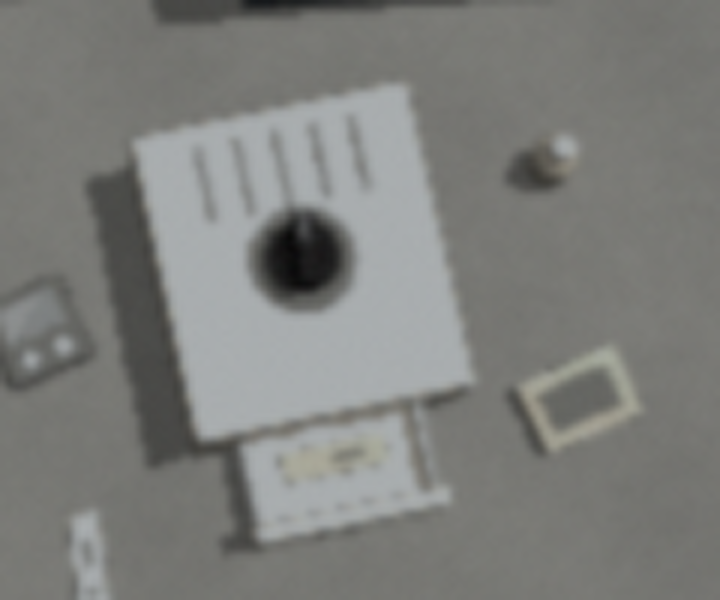

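View pics/c2.png

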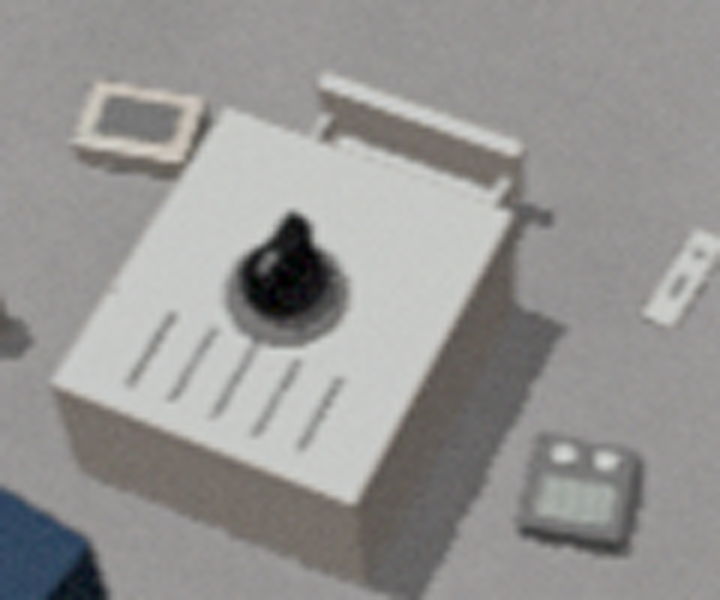

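The top crop shows the roof corners at (135,142), (408,88), (472,382) and (200,438), and the drawer's outer top edge from (258,543) to (450,497). The scene crop shows the roof corners at (225,108), (513,212), (357,503) and (55,385).

```bash
cat > h.py <<'E'
import numpy as np,cv2
from workcell import *
def ray(n,uv,z,off):
    p=camera_params(n); uv=(np.array(uv,float)+.5)/6-.5+off
    n_=cv2.undistortPoints(uv.reshape(-1,1,2),p["mtx"],np.array(p["dist"])).reshape(-1,2)
    E=np.array(p["extrinsics"]);R,t=E[:3,:3],E[:3,3];c=-R.T@t
    d=np.c_[n_,np.ones(len(n_))]@R
    return c+d*((z-c[2])/d[:,2])[:,None]
T=lambda uv,z:ray("top",uv,z,np.array([310,135]))
S=lambda uv,z:ray("scene",uv,z,np.array([225,150]))
E
python3 - <<'E'
from h import *
# BL,BR,FR,FL
for r,dr in((T([(135,142),(408,88),(472,382),(200,438)],.1),T([(258,543),(450,497)],.064)),(S([(357,503),(55,385),(225,108),(513,212)],.1),S([(521,147),(322,75)],.064))):
    x=(r[0]+r[1]-r[2]-r[3])/2; y=(r[0]+r[3]-r[1]-r[2])/2
    c=r.mean(0); print(r[:,:2].round(3).tolist(),c,np.linalg.norm(x),np.linalg.norm(y),"yaw",np.arctan2(x[1],x[0]),np.arctan2(-y[0],y[1]))
    yaw=(np.arctan2(x[1],x[0])+np.arctan2(-y[0],y[1]))/2
    m=dr.mean(0);d=m-c;print(" drawer",dr.round(3).tolist(),m, "local",d[0]*np.cos(yaw)+d[1]*np.sin(yaw),-d[0]*np.sin(yaw)+d[1]*np.cos(yaw))
print(T([(302,259)],.105),S([(287,290)],.105))
print("knob top",T([(306,212),(303,258)],.148),S([(295,215),(270,265)],.148))
E
```

```text
[[0.688, -0.03], [0.721, -0.205], [0.531, -0.24], [0.498, -0.068]] [ 0.60968035 -0.13557111  0.1       ] 0.1931813828398478 0.17650500062667027 yaw 0.18977969721680427 0.18493226446138422
 drawer [[0.433, -0.105, 0.064], [0.461, -0.229, 0.064]] [ 0.44727795 -0.1667102   0.064     ] local -0.16536040090086743 -0.0003448035555282912
[[0.69, -0.024], [0.726, -0.197], [0.532, -0.239], [0.496, -0.064]] [ 0.6111681 -0.1309395  0.1      ] 0.19795573370860856 0.177564316972789 yaw 0.20675865704020083 0.20337430000399714
 drawer [[0.437, -0.101, 0.064], [0.462, -0.227, 0.064]] [ 0.44907143 -0.16432071  0.064     ] local -0.16549782596120444 0.0003263209759805652
[[ 0.61056549 -0.13419821  0.105     ]] [[ 0.61070483 -0.13163827  0.105     ]]
knob top [[ 0.63300713 -0.13406318  0.148     ]
 [ 0.60437803 -0.13154603  0.148     ]] [[ 0.59093018 -0.13722984  0.148     ]
 [ 0.62331865 -0.12834616  0.148     ]]
```

Emit:
{"api": "step_arm", "payload": {
  "commands": [0,0.02,0.06,0,0,0,0.055,0,0.05,0.13,0,0,0,0.11,0,0.075,0.2,0,0,0,0.165,0,0.1,0.27,0,0,0,0.22,0,0.13,0.34,0,0,0,0.275,0,0.155,0.41,0,0,0,0.33,0,0.18,0.48,0,0,0,0.385,0,0.205,0.55,0,0,0,0.44,0,0.23,0.61,0,0,0,0.495,0,0.247,0.655,0,0,0,0.55]
}}

```text
clock: 1.35
position: [0.4147, -0.1707, 0.2312]
ee_rot: [0.465, 0.885, -0.0, -0.0]
ft_force: [-0.4, -1.4, -0.9]
grip_width: -0.002
grasp_force: 0.0
```

```bash
cat >> h.py <<'E'
from scipy.spatial.transform import Rotation as Ro
C=np.array([.6105,-.133]);YAW=.197
def st():
    o=get_obs();R=Ro.from_quat(o["ee_rot"]).as_matrix();p=o["position"];d=p[:2]-C
    c,s=np.cos(YAW),np.sin(YAW)
    print("t",round(o["clock"],2),"pos",p.round(4),"local",(d@[c,s]).round(4),(d@[-s,c]).round(4),"yaw",np.arctan2(R[1,0],R[0,0]).round(4),"z",R[:,2].round(3),"F",o["ft_force"].round(2),"M",o["torque"].round(3),"w",round(o["grip_width"],3),o["grasp_force"])
    print("q",o["joint_pos"].round(3))
E
python3 -c "from h import *;st()"
```

```text
t 1.35 pos [ 0.4147 -0.1707  0.2312] local -0.1994 0.0013 yaw 2.1748 z [-0.  0. -1.] F [-0.35 -1.38 -0.92] M [-0.024 -0.04  -0.006] w -0.002 0.0
q [ 0.8   -0.037 -0.494  1.877 -0.018  1.297  0.916]
```

Emit:
{"api": "step_arm", "payload": {
  "commands": [0,0,0,-0.03,0,0,0.05,0,0,0,-0.07,0,0,0.1,0,0,0,-0.11,0,0,0.15,0,0,0,-0.15,0,0,0.2,0,0,0,-0.19,0,0,0.25,0,0,0,-0.23,0,0,0.3,0,0,0,-0.26,0,0,0.34,0,0,0,-0.29,0,0,0.37,0,0,0,-0.31,0,0,0.37,0,0,0,-0.31,0,0,0.37]
}}

```text
clock: 2.6
position: [0.4137, -0.1723, 0.0447]
ee_rot: [-0.093, 0.996, 0.001, -0.001]
ft_force: [0.4, -0.2, 0.4]
grip_width: -0.002
grasp_force: 0.0
```

```bash
python3 -c "from h import *;st()"
```

```text
t 2.6 pos [ 0.4137 -0.1723  0.0447] local -0.2006 -0.0 yaw -2.9552 z [-0.001  0.001 -1.   ] F [ 0.39 -0.23  0.43] M [-0.018  0.014 -0.004] w -0.002 0.0
q [ 0.785  0.196 -0.523  2.084  0.125  0.893  1.949]
```

Emit:
{"api": "step_arm", "payload": {
  "commands": [0,0.02,0.004,0,0,0,0,0,0.035,0.007,0,0,0,0,0,0.045,0.009,0,0,0,0,0,0.055,0.011,0,0,0,0,0,0.065,0.013,0,0,0,0,0,0.075,0.015,0,0,0,0,0,0.085,0.017,0,0,0,0,0,0.095,0.019,0,0,0,0,0,0.1,0.02,0,0,0,0,0,0.1,0.02,0,0,0,0]
}}

```text
clock: 3.85
position: [0.4748, -0.1603, 0.0453]
ee_rot: [-0.094, 0.996, 0.0, 0.0]
ft_force: [-0.8, 0.2, -0.9]
grip_width: -0.003
grasp_force: 0.0
```

```bash
python3 -c "from h import *;st()"
```

```text
t 3.85 pos [ 0.4748 -0.1603  0.0453] local -0.1385 -0.0002 yaw -2.9529 z [ 0.001  0.    -1.   ] F [-0.76  0.25 -0.93] M [-0.032 -0.01  -0.025] w -0.003 0.0
q [ 0.703  0.305 -0.524  1.957  0.188  0.927  1.845]
```

Emit:
{"api": "step_arm", "payload": {
  "commands": [0,0.003,0.0006,0,0,0,0,0,0.006,0.0012,0,0,0,0,0,0.009,0.0018,0,0,0,0,0,0.012,0.0024,0,0,0,0,0,0.014,0.0028,0,0,0,0,0,0.016,0.0032,0,0,0,0,0,0.018,0.0036,0,0,0,0,0,0.02,0.004,0,0,0,0,0,0.022,0.0044,0,0,0,0,0,0.024,0.0048,0,0,0,0]
}}

```text
clock: 5.1
position: [0.4888, -0.1576, 0.0453]
ee_rot: [-0.094, 0.996, 0.0, -0.0]
ft_force: [-2.0, 1.0, 0.9]
grip_width: 0.001
grasp_force: 1.0
```

```bash
python3 -c "from h import *;st()
cv2.imwrite('pics/s1.png',cv2.resize(camera('scene')[150:250,225:345,::-1],None,fx=6,fy=6,interpolation=2))"
```

```text
t 5.1 pos [ 0.4888 -0.1576  0.0453] local -0.1242 -0.0003 yaw -2.9531 z [-0.  0. -1.] F [-2.01  1.    0.94] M [0.264 0.484 0.026] w 0.001 1.0376928027835675
q [ 0.684  0.331 -0.522  1.925  0.202  0.937  1.824]
```

View pics/s1.png

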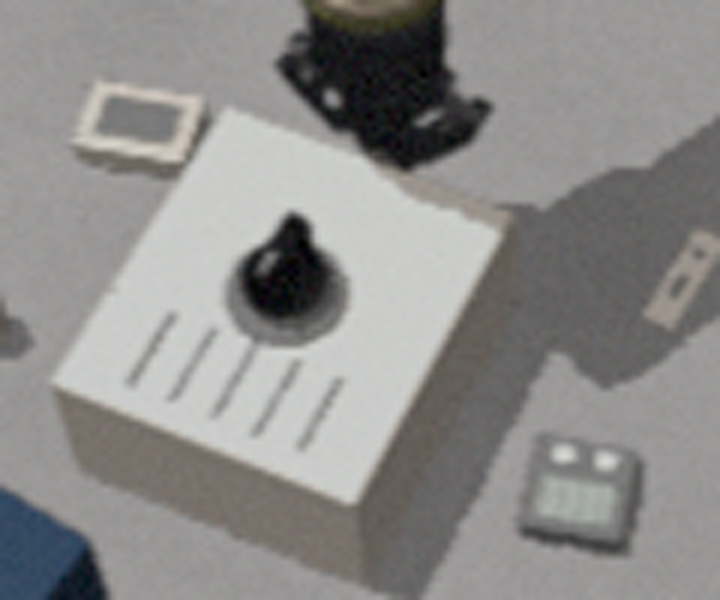

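The drawer front is now hidden behind the roof edge and the gripper is at its centre. I'll push on until the stop gives a clear force.

Emit:
{"api": "step_arm", "payload": {
  "commands": [0,0.001,0.0002,0,0,0,0,0,0.002,0.0004,0,0,0,0,0,0.003,0.0006,0,0,0,0,0,0.004,0.0008,0,0,0,0,0,0.005,0.001,0,0,0,0,0,0.006,0.0012,0,0,0,0,0,0.006,0.0012,0,0,0,0,0,0.006,0.0012,0,0,0,0,0,0.006,0.0012,0,0,0,0,0,0.006,0.0012,0,0,0,0]
}}

```text
clock: 6.4
position: [0.4906, -0.1573, 0.0451]
ee_rot: [-0.094, 0.996, 0.0, -0.002]
ft_force: [-10.1, 0.7, 7.0]
grip_width: 0.001
grasp_force: 5.4
```

```bash
python3 -c "from h import *;st()"
```

```text
t 6.4 pos [ 0.4906 -0.1573  0.0451] local -0.1224 -0.0004 yaw -2.9537 z [-0.004 -0.    -1.   ] F [-10.08   0.68   7.04] M [0.107 2.241 0.041] w 0.001 5.354769788682461
q [ 0.679  0.336 -0.52   1.919  0.205  0.942  1.819]
```

Emit:
{"api": "step_arm", "payload": {
  "commands": [0,-0.015,-0.003,0,0,0,0,0,-0.04,-0.008,0,0,0,0,0,-0.05,-0.01,0.03,0,0,0,0,-0.05,-0.01,0.11,0,0,0,0,-0.05,-0.01,0.2,0,0,0,85,-0.03,-0.006,0.28,0,0,0,85,0.04,0.008,0.3,0,0,-0.005,85,0.11,0.022,0.3,0,0,-0.013,85,0.18,0.036,0.3,0,0,-0.013,85,0.197,0.04,0.3,0,0,-0.013]
}}

```text
clock: 7.65
position: [0.6117, -0.1321, 0.2246]
ee_rot: [-0.075, 0.997, 0.001, 0.0]
ft_force: [-0.2, -0.8, -0.1]
grip_width: 0.995
grasp_force: 0.0
```

Emit:
{"api": "step_arm", "payload": {
  "commands": [85,0,0,0,0,0,0,85,0,0,0,0,0,0,85,0,0,0,0,0,0,85,0,0,0,0,0,0,85,0,0,0,0,0,0,85,0,0,0,0,0,0,85,0,0,0,0,0,0,85,0,0,0,0,0,0,85,0,0,0,0,0,0,85,0,0,0,0,0,0]
}}

```text
clock: 8.9
position: [0.6105, -0.1329, 0.2253]
ee_rot: [-0.074, 0.997, 0.0, -0.0]
ft_force: [0.0, 0.2, 0.8]
grip_width: 0.996
grasp_force: 0.0
```

```bash
python3 -c "from h import *;st()
a=cv2.resize(camera('scene')[150:250,225:345,::-1],None,fx=5,fy=5,interpolation=2)
cv2.imwrite('pics/s2.png',a)"
```

```text
t 8.9 pos [ 0.6105 -0.1329  0.2253] local 0.0 0.0001 yaw -2.994 z [-0.  0. -1.] F [0.   0.18 0.84] M [-0.028  0.012 -0.007] w 0.996 0.0
q [ 0.577  0.392 -0.573  1.446  0.213  1.366  1.714]
```

View pics/s2.png

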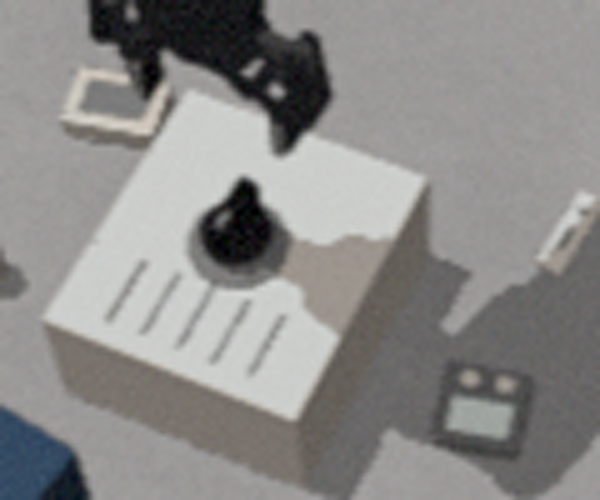

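The drawer no longer shows past the front edge, and the open fingers straddle the knob at (240,215). I'll descend and close gently.

Emit:
{"api": "step_arm", "payload": {
  "commands": [85,0,0,-0.03,0,0,0,85,0,0,-0.06,0,0,0,85,0,0,-0.09,0,0,0,85,0,0,-0.11,0,0,0,85,0,0,-0.13,0,0,0,85,0,0,-0.145,0,0,0,85,0,0,-0.155,0,0,0,85,0,0,-0.163,0,0,0,85,0,0,-0.163,0,0,0,85,0,0,-0.163,0,0,0],
  "squeeze": 20
}}

```text
clock: 10.2
position: [0.6108, -0.133, 0.1279]
ee_rot: [-0.074, 0.997, -0.0, 0.0]
ft_force: [-0.2, -0.1, -0.1]
grip_width: 0.991
grasp_force: 0.0
```

Emit:
{"api": "step_arm", "payload": {
  "commands": [60,0,0,0,0,0,0,40,0,0,0,0,0,0,30,0,0,0,0,0,0,24,0,0,0,0,0,0,20,0,0,0,0,0,0,16,0,0,0,0,0,0,10,0,0,0,0,0,0,5,0,0,0,0,0,0,0,0,0,0,0,0,0,0,0,0,0,0,0,0],
  "squeeze": 20
}}

```text
clock: 11.45
position: [0.6105, -0.1328, 0.1276]
ee_rot: [-0.074, 0.997, 0.0, -0.0]
ft_force: [-1.1, 1.9, 0.8]
grip_width: 0.181
grasp_force: 20.7
```

```bash
python3 -c "from h import *;st()"
```

```text
t 11.45 pos [ 0.6105 -0.1328  0.1276] local 0.0001 0.0002 yaw -2.9939 z [-0.  0. -1.] F [-1.1   1.86  0.77] M [ 0.384  0.241 -0.066] w 0.181 20.69268822669983
q [ 0.568  0.465 -0.556  1.563  0.258  1.188  1.682]
```

Emit:
{"api": "step_arm", "payload": {
  "commands": [0,0,0,0,0,0,-0.008,0,0,0,0,0,0,-0.016,0,0,0,0,0,0,-0.024,0,0,0,0,0,0,-0.032,0,0,0,0,0,0,-0.04,0,0,0,0,0,0,-0.048,0,0,0,0,0,0,-0.056,0,0,0,0,0,0,-0.064,0,0,0,0,0,0,-0.07,0,0,0,0,0,0,-0.072],
  "squeeze": 20
}}

```text
clock: 12.7
position: [0.6105, -0.1327, 0.1275]
ee_rot: [0.04, 0.999, 0.0, -0.0]
ft_force: [-1.9, 4.5, 3.6]
grip_width: 0.185
grasp_force: 20.9
```

```bash
cat >> h.py <<'E'
def tq():
    o=get_obs();R=Ro.from_quat(o["ee_rot"]).as_matrix()
    print("t",round(o["clock"],2),"turn",round((YAW+np.pi-np.arctan2(R[1,0],R[0,0]))%(2*np.pi),3),"z",o["position"][2].round(4),"F",o["ft_force"].round(1),"Mz",o["torque"][2].round(3),"w",round(o["grip_width"],3),"tau7",o["tau"][6].round(3))
E
python3 -c "from h import *;tq();st()"
```

```text
t 12.7 turn 0.276 z 0.1275 F [-1.9  4.5  3.6] Mz 0.149 w 0.185 tau7 -0.211
t 12.7 pos [ 0.6105 -0.1327  0.1275] local 0.0001 0.0003 yaw 3.0626 z [-0.  0. -1.] F [-1.87  4.46  3.61] M [1.013 0.415 0.149] w 0.185 20.924456119537354
q [ 0.539  0.457 -0.517  1.565  0.237  1.184  1.468]
```

Emit:
{"api": "step_arm", "payload": {
  "commands": [0,0,0,0,0,0,-0.002,0,0,0,0,0,0,-0.004,0,0,0,0,0,0,-0.006,0,0,0,0,0,0,-0.008,0,0,0,0,0,0,-0.01,0,0,0,0,0,0,-0.011,0,0,0,0,0,0,-0.012,0,0,0,0,0,0,-0.013,0,0,0,0,0,0,-0.014,0,0,0,0,0,0,-0.015]
}}

```text
clock: 13.95
position: [0.6105, -0.1327, 0.1275]
ee_rot: [0.063, 0.998, 0.0, -0.0]
ft_force: [-2.4, 5.1, 2.5]
grip_width: 0.183
grasp_force: 20.9
```

```bash
python3 -c "from h import *;tq()"
```

```text
t 13.95 turn 0.323 z 0.1275 F [-2.4  5.1  2.5] Mz 0.208 w 0.183 tau7 -0.124
```

Emit:
{"api": "step_arm", "payload": {
  "commands": [0,0,0.001,0,0,0,-0.002,0,-0.0007,0.0015,0,0,0,-0.004,0,-0.0007,0.0015,0,0,0,-0.006,0,-0.0007,0.0015,0,0,0,-0.008,0,-0.0007,0.0015,0,0,0,-0.01,0,-0.0007,0.0015,0,0,0,-0.011,0,-0.0007,0.0015,0,0,0,-0.012,0,-0.0007,0.0015,0,0,0,-0.013,0,-0.0007,0.0015,0,0,0,-0.014,0,-0.0007,0.0015,0,0,0,-0.015]
}}

```text
clock: 15.2
position: [0.6103, -0.1325, 0.1275]
ee_rot: [0.087, 0.996, -0.0, 0.0]
ft_force: [4.4, -1.8, -1.7]
grip_width: 0.182
grasp_force: 20.2
```

```bash
python3 -c "from h import *;tq()"
```

```text
t 15.2 turn 0.37 z 0.1275 F [ 4.4 -1.8 -1.7] Mz 0.194 w 0.182 tau7 -0.103
```

Emit:
{"api": "step_arm", "payload": {
  "commands": [0,0,0,0,0,0,-0.002,0,0,0,0,0,0,-0.004,0,0,0,0,0,0,-0.006,0,0,0,0,0,0,-0.008,0,0,0,0,0,0,-0.01,0,0,0,0,0,0,-0.011,0,0,0,0,0,0,-0.012,0,0,0,0,0,0,-0.013,0,0,0,0,0,0,-0.014,0,0,0,0,0,0,-0.015]
}}

```text
clock: 16.45
position: [0.6103, -0.1325, 0.1276]
ee_rot: [0.11, 0.994, -0.0, 0.0]
ft_force: [4.8, -1.5, -1.3]
grip_width: 0.18
grasp_force: 20.2
```

```bash
python3 -c "from h import *;tq()"
```

```text
t 16.45 turn 0.417 z 0.1276 F [ 4.8 -1.5 -1.3] Mz 0.165 w 0.18 tau7 -0.102
```

Emit:
{"api": "step_arm", "payload": {
  "commands": [0,0.0003,0,0,0,0,-0.002,0,0.0005,-0.0003,0,0,0,-0.004,0,0.0005,-0.0003,0,0,0,-0.006,0,0.0005,-0.0003,0,0,0,-0.008,0,0.0005,-0.0003,0,0,0,-0.01,0,0.0005,-0.0003,0,0,0,-0.011,0,0.0005,-0.0003,0,0,0,-0.012,0,0.0005,-0.0003,0,0,0,-0.013,0,0.0005,-0.0003,0,0,0,-0.014,0,0.0005,-0.0003,0,0,0,-0.015]
}}

```text
clock: 17.7
position: [0.6104, -0.1324, 0.1276]
ee_rot: [0.133, 0.991, -0.0, 0.0]
ft_force: [3.0, -3.0, 0.3]
grip_width: 0.184
grasp_force: 20.5
```

```bash
python3 -c "from h import *;tq()"
```

```text
t 17.7 turn 0.464 z 0.1276 F [ 3.  -3.   0.3] Mz 0.204 w 0.184 tau7 -0.102
```

Emit:
{"api": "step_arm", "payload": {
  "commands": [0,0,0,0,0,0,-0.002,0,0,0,0,0,0,-0.004,0,0,0,0,0,0,-0.006,0,0,0,0,0,0,-0.008,0,0,0,0,0,0,-0.01,0,0,0,0,0,0,-0.011,0,0,0,0,0,0,-0.012,0,0,0,0,0,0,-0.013,0,0,0,0,0,0,-0.014,0,0,0,0,0,0,-0.015]
}}

```text
clock: 18.95
position: [0.6104, -0.1323, 0.1275]
ee_rot: [0.157, 0.988, -0.0, -0.0]
ft_force: [1.4, -4.2, 1.6]
grip_width: 0.184
grasp_force: 20.6
```

```bash
python3 -c "from h import *;tq()"
```

```text
t 18.95 turn 0.511 z 0.1275 F [ 1.4 -4.2  1.6] Mz 0.155 w 0.184 tau7 -0.112
```

Emit:
{"api": "step_arm", "payload": {
  "commands": [0,0,-0.0003,0,0,0,-0.002,0,0,-0.0006,0,0,0,-0.004,0,0,-0.0006,0,0,0,-0.006,0,0,-0.0006,0,0,0,-0.008,0,0,-0.0006,0,0,0,-0.01,0,0,-0.0006,0,0,0,-0.011,0,0,-0.0006,0,0,0,-0.012,0,0,-0.0006,0,0,0,-0.013,0,0,-0.0006,0,0,0,-0.014,0,0,-0.0006,0,0,0,-0.015]
}}

```text
clock: 20.2
position: [0.6104, -0.1324, 0.1276]
ee_rot: [0.18, 0.984, 0.0, -0.0]
ft_force: [0.9, -1.6, 0.8]
grip_width: 0.184
grasp_force: 20.7
```

```bash
python3 -c "from h import *;tq()"
```

```text
t 20.2 turn 0.558 z 0.1276 F [ 0.9 -1.6  0.8] Mz 0.172 w 0.184 tau7 -0.123
```

Emit:
{"api": "step_arm", "payload": {
  "commands": [0,0,0,0,0,0,-0.002,0,0,0,0,0,0,-0.004,0,0,0,0,0,0,-0.006,0,0,0,0,0,0,-0.008,0,0,0,0,0,0,-0.01,0,0,0,0,0,0,-0.011,0,0,0,0,0,0,-0.012,0,0,0,0,0,0,-0.013,0,0,0,0,0,0,-0.014,0,0,0,0,0,0,-0.015]
}}

```text
clock: 21.45
position: [0.6104, -0.1324, 0.1275]
ee_rot: [0.203, 0.979, 0.0, -0.0]
ft_force: [1.1, 0.6, 2.1]
grip_width: 0.183
grasp_force: 20.7
```

```bash
python3 -c "from h import *;tq()"
```

```text
t 21.45 turn 0.606 z 0.1275 F [1.1 0.6 2.1] Mz 0.11 w 0.183 tau7 -0.11
```

Emit:
{"api": "step_arm", "payload": {
  "commands": [0,0,0,0,0,0,-0.002,0,0,0,0,0,0,-0.004,0,0,0,0,0,0,-0.006,0,0,0,0,0,0,-0.008,0,0,0,0,0,0,-0.01,0,0,0,0,0,0,-0.011,0,0,0,0,0,0,-0.012,0,0,0,0,0,0,-0.013,0,0,0,0,0,0,-0.014,0,0,0,0,0,0,-0.015]
}}

```text
clock: 22.7
position: [0.6104, -0.1324, 0.1275]
ee_rot: [0.226, 0.974, 0.0, -0.0]
ft_force: [2.9, 2.7, 1.8]
grip_width: 0.185
grasp_force: 20.7
```

```bash
python3 -c "from h import *;tq()"
```

```text
t 22.7 turn 0.653 z 0.1275 F [2.9 2.7 1.8] Mz 0.155 w 0.185 tau7 -0.109
```

Emit:
{"api": "step_arm", "payload": {
  "commands": [0,0,0,0,0,0,-0.002,0,0,0,0,0,0,-0.004,0,0,0,0,0,0,-0.006,0,0,0,0,0,0,-0.008,0,0,0,0,0,0,-0.01,0,0,0,0,0,0,-0.011,0,0,0,0,0,0,-0.012,0,0,0,0,0,0,-0.013,0,0,0,0,0,0,-0.014,0,0,0,0,0,0,-0.015]
}}

```text
clock: 23.95
position: [0.6104, -0.1325, 0.1276]
ee_rot: [0.249, 0.969, 0.0, -0.0]
ft_force: [1.5, 3.7, 1.1]
grip_width: 0.182
grasp_force: 20.7
```

```bash
python3 -c "from h import *;tq()"
```

```text
t 23.95 turn 0.7 z 0.1276 F [1.5 3.7 1.1] Mz 0.153 w 0.182 tau7 -0.131
```

Emit:
{"api": "step_arm", "payload": {
  "commands": [0,0,0.0005,0,0,0,-0.002,0,0,0.0005,0,0,0,-0.004,0,0,0.0005,0,0,0,-0.006,0,0,0.0005,0,0,0,-0.008,0,0,0.0005,0,0,0,-0.01,0,0,0.0005,0,0,0,-0.011,0,0,0.0005,0,0,0,-0.012,0,0,0.0005,0,0,0,-0.013,0,0,0.0005,0,0,0,-0.014,0,0,0.0005,0,0,0,-0.015]
}}

```text
clock: 25.2
position: [0.6104, -0.1324, 0.1276]
ee_rot: [0.272, 0.962, 0.0, 0.0]
ft_force: [2.9, 1.8, 1.3]
grip_width: 0.183
grasp_force: 20.7
```

```bash
python3 -c "from h import *;tq()"
```

```text
t 25.2 turn 0.747 z 0.1276 F [2.9 1.8 1.3] Mz 0.204 w 0.183 tau7 -0.117
```

Emit:
{"api": "step_arm", "payload": {
  "commands": [0,0,0,0,0,0,-0.002,0,0,0,0,0,0,-0.004,0,0,0,0,0,0,-0.006,0,0,0,0,0,0,-0.008,0,0,0,0,0,0,-0.01,0,0,0,0,0,0,-0.011,0,0,0,0,0,0,-0.012,0,0,0,0,0,0,-0.013,0,0,0,0,0,0,-0.014,0,0,0,0,0,0,-0.015]
}}

```text
clock: 26.45
position: [0.6104, -0.1323, 0.1275]
ee_rot: [0.294, 0.956, 0.0, 0.0]
ft_force: [2.5, 1.0, 0.8]
grip_width: 0.181
grasp_force: 20.6
```

```bash
python3 -c "from h import *;tq()"
```

```text
t 26.45 turn 0.794 z 0.1275 F [2.5 1.  0.8] Mz 0.17 w 0.181 tau7 -0.105
```

Emit:
{"api": "step_arm", "payload": {
  "commands": [0,0,0,0,0,0,-0.002,0,0,0,0,0,0,-0.004,0,0,0,0,0,0,-0.006,0,0,0,0,0,0,-0.008,0,0,0,0,0,0,-0.01,0,0,0,0,0,0,-0.011,0,0,0,0,0,0,-0.012,0,0,0,0,0,0,-0.013,0,0,0,0,0,0,-0.014,0,0,0,0,0,0,-0.015]
}}

```text
clock: 27.7
position: [0.6104, -0.1323, 0.1275]
ee_rot: [0.317, 0.949, 0.0, 0.0]
ft_force: [2.9, 0.2, -0.1]
grip_width: 0.178
grasp_force: 20.6
```

```bash
python3 -c "from h import *;tq()"
```

```text
t 27.7 turn 0.841 z 0.1275 F [ 2.9  0.2 -0.1] Mz 0.169 w 0.178 tau7 -0.11
```

Emit:
{"api": "step_arm", "payload": {
  "commands": [0,0,0,0,0,0,-0.002,0,0,0,0,0,0,-0.004,0,0,0,0,0,0,-0.006,0,0,0,0,0,0,-0.008,0,0,0,0,0,0,-0.01,0,0,0,0,0,0,-0.011,0,0,0,0,0,0,-0.012,0,0,0,0,0,0,-0.013,0,0,0,0,0,0,-0.014,0,0,0,0,0,0,-0.015]
}}

```text
clock: 28.95
position: [0.6104, -0.1323, 0.1275]
ee_rot: [0.339, 0.941, 0.0, 0.0]
ft_force: [2.6, 0.8, 0.6]
grip_width: 0.183
grasp_force: 20.6
```

```bash
python3 -c "from h import *;tq()"
```

```text
t 28.95 turn 0.888 z 0.1275 F [2.6 0.8 0.6] Mz 0.192 w 0.183 tau7 -0.132
```

Emit:
{"api": "step_arm", "payload": {
  "commands": [0,0,0,0,0,0,-0.002,0,0,0,0,0,0,-0.004,0,0,0,0,0,0,-0.006,0,0,0,0,0,0,-0.008,0,0,0,0,0,0,-0.01,0,0,0,0,0,0,-0.011,0,0,0,0,0,0,-0.012,0,0,0,0,0,0,-0.013,0,0,0,0,0,0,-0.014,0,0,0,0,0,0,-0.015]
}}

```text
clock: 30.2
position: [0.6104, -0.1322, 0.1276]
ee_rot: [0.361, 0.933, 0.0, 0.0]
ft_force: [5.0, 0.7, -0.3]
grip_width: 0.185
grasp_force: 20.6
```

```bash
python3 -c "from h import *;tq()"
```

```text
t 30.2 turn 0.935 z 0.1276 F [ 5.   0.7 -0.3] Mz 0.176 w 0.185 tau7 -0.122
```

Emit:
{"api": "step_arm", "payload": {
  "commands": [0,0,0,0,0,0,-0.002,0,0,0,0,0,0,-0.004,0,0,0,0,0,0,-0.006,0,0,0,0,0,0,-0.008,0,0,0,0,0,0,-0.01,0,0,0,0,0,0,-0.011,0,0,0,0,0,0,-0.012,0,0,0,0,0,0,-0.013,0,0,0,0,0,0,-0.014,0,0,0,0,0,0,-0.015]
}}

```text
clock: 31.45
position: [0.6104, -0.1322, 0.1275]
ee_rot: [0.383, 0.924, 0.0, -0.0]
ft_force: [4.6, 1.4, -0.3]
grip_width: 0.179
grasp_force: 20.6
```

```bash
python3 -c "from h import *;tq()"
```

```text
t 31.45 turn 0.983 z 0.1275 F [ 4.6  1.4 -0.3] Mz 0.151 w 0.179 tau7 -0.11
```

Emit:
{"api": "step_arm", "payload": {
  "commands": [0,0.0003,0,0,0,0,-0.002,0,0.0006,0,0,0,0,-0.004,0,0.0006,0,0,0,0,-0.006,0,0.0006,0,0,0,0,-0.008,0,0.0006,0,0,0,0,-0.01,0,0.0006,0,0,0,0,-0.011,0,0.0006,0,0,0,0,-0.012,0,0.0006,0,0,0,0,-0.013,0,0.0006,0,0,0,0,-0.014,0,0.0006,0,0,0,0,-0.015]
}}

```text
clock: 32.7
position: [0.6106, -0.1323, 0.1275]
ee_rot: [0.404, 0.915, 0.0, -0.0]
ft_force: [-0.8, 2.0, 2.7]
grip_width: 0.18
grasp_force: 20.9
```

```bash
python3 -c "from h import *;tq()"
```

```text
t 32.7 turn 1.03 z 0.1275 F [-0.8  2.   2.7] Mz 0.182 w 0.18 tau7 -0.107
```

Emit:
{"api": "step_arm", "payload": {
  "commands": [0,0,0,0,0,0,-0.002,0,0,0,0,0,0,-0.004,0,0,0,0,0,0,-0.006,0,0,0,0,0,0,-0.008,0,0,0,0,0,0,-0.01,0,0,0,0,0,0,-0.011,0,0,0,0,0,0,-0.012,0,0,0,0,0,0,-0.013,0,0,0,0,0,0,-0.014,0,0,0,0,0,0,-0.015]
}}

```text
clock: 33.95
position: [0.6107, -0.1323, 0.1275]
ee_rot: [0.426, 0.905, 0.0, -0.0]
ft_force: [-1.7, 2.0, 2.8]
grip_width: 0.179
grasp_force: 20.8
```

```bash
python3 -c "from h import *;tq()"
```

```text
t 33.95 turn 1.077 z 0.1275 F [-1.7  2.   2.8] Mz 0.209 w 0.179 tau7 -0.125
```

Emit:
{"api": "step_arm", "payload": {
  "commands": [0,0,0,0,0,0,-0.002,0,0,0,0,0,0,-0.004,0,0,0,0,0,0,-0.006,0,0,0,0,0,0,-0.008,0,0,0,0,0,0,-0.01,0,0,0,0,0,0,-0.011,0,0,0,0,0,0,-0.012,0,0,0,0,0,0,-0.013,0,0,0,0,0,0,-0.014,0,0,0,0,0,0,-0.015]
}}

```text
clock: 35.2
position: [0.6107, -0.1323, 0.1275]
ee_rot: [0.447, 0.894, 0.0, -0.0]
ft_force: [-2.7, 1.8, 1.7]
grip_width: 0.18
grasp_force: 20.7
```

```bash
python3 -c "from h import *;tq()"
```

```text
t 35.2 turn 1.124 z 0.1275 F [-2.7  1.8  1.7] Mz 0.156 w 0.18 tau7 -0.105
```

Emit:
{"api": "step_arm", "payload": {
  "commands": [0,0,0,0,0,0,-0.002,0,0,0,0,0,0,-0.004,0,0,0,0,0,0,-0.006,0,0,0,0,0,0,-0.008,0,0,0,0,0,0,-0.01,0,0,0,0,0,0,-0.011,0,0,0,0,0,0,-0.012,0,0,0,0,0,0,-0.013,0,0,0,0,0,0,-0.014,0,0,0,0,0,0,-0.015]
}}

```text
clock: 36.45
position: [0.6107, -0.1322, 0.1275]
ee_rot: [0.468, 0.884, 0.0, -0.0]
ft_force: [-2.2, 2.8, 0.0]
grip_width: 0.181
grasp_force: 20.5
```

```bash
python3 -c "from h import *;tq()"
```

```text
t 36.45 turn 1.171 z 0.1275 F [-2.2  2.8  0. ] Mz 0.165 w 0.181 tau7 -0.126
```

Emit:
{"api": "step_arm", "payload": {
  "commands": [0,0,0,0,0,0,-0.002,0,0,0,0,0,0,-0.004,0,0,0,0,0,0,-0.006,0,0,0,0,0,0,-0.008,0,0,0,0,0,0,-0.01,0,0,0,0,0,0,-0.011,0,0,0,0,0,0,-0.012,0,0,0,0,0,0,-0.013,0,0,0,0,0,0,-0.014,0,0,0,0,0,0,-0.015]
}}

```text
clock: 37.7
position: [0.6108, -0.1323, 0.1275]
ee_rot: [0.489, 0.872, 0.0, -0.0]
ft_force: [-2.3, 3.5, -0.1]
grip_width: 0.18
grasp_force: 20.3
```

```bash
python3 -c "from h import *;tq()"
```

```text
t 37.7 turn 1.218 z 0.1275 F [-2.3  3.5 -0.1] Mz 0.16 w 0.18 tau7 -0.105
```

Emit:
{"api": "step_arm", "payload": {
  "commands": [0,0,0,0,0,0,-0.002,0,0,0,0,0,0,-0.004,0,0,0,0,0,0,-0.006,0,0,0,0,0,0,-0.008,0,0,0,0,0,0,-0.01,0,0,0,0,0,0,-0.011,0,0,0,0,0,0,-0.012,0,0,0,0,0,0,-0.013,0,0,0,0,0,0,-0.014,0,0,0,0,0,0,-0.015]
}}

```text
clock: 38.95
position: [0.6108, -0.1323, 0.1275]
ee_rot: [0.509, 0.861, 0.0, -0.0]
ft_force: [-1.6, 2.8, -3.0]
grip_width: 0.179
grasp_force: 20.2
```

```bash
python3 -c "from h import *;tq()"
```

```text
t 38.95 turn 1.265 z 0.1275 F [-1.6  2.8 -3. ] Mz 0.163 w 0.179 tau7 -0.127
```

Emit:
{"api": "step_arm", "payload": {
  "commands": [0,0,0,0,0,0,-0.002,0,0,0,0,0,0,-0.004,0,0,0,0,0,0,-0.006,0,0,0,0,0,0,-0.008,0,0,0,0,0,0,-0.01,0,0,0,0,0,0,-0.011,0,0,0,0,0,0,-0.012,0,0,0,0,0,0,-0.013,0,0,0,0,0,0,-0.014,0,0,0,0,0,0,-0.015]
}}

```text
clock: 40.2
position: [0.6108, -0.1322, 0.1275]
ee_rot: [0.529, 0.848, 0.0, 0.0]
ft_force: [-1.8, 4.2, -3.8]
grip_width: 0.188
grasp_force: 20.1
```

```bash
python3 -c "from h import *;tq()"
```

```text
t 40.2 turn 1.312 z 0.1275 F [-1.8  4.2 -3.8] Mz 0.212 w 0.188 tau7 -0.106
```

Emit:
{"api": "step_arm", "payload": {
  "commands": [0,0,0,0,0,0,-0.002,0,0,0,0,0,0,-0.004,0,0,0,0,0,0,-0.006,0,0,0,0,0,0,-0.008,0,0,0,0,0,0,-0.01,0,0,0,0,0,0,-0.011,0,0,0,0,0,0,-0.012,0,0,0,0,0,0,-0.013,0,0,0,0,0,0,-0.014,0,0,0,0,0,0,-0.015]
}}

```text
clock: 41.45
position: [0.6108, -0.1323, 0.1275]
ee_rot: [0.549, 0.836, 0.0, 0.0]
ft_force: [-0.1, 4.0, -3.6]
grip_width: 0.179
grasp_force: 20.1
```

```bash
python3 -c "from h import *;tq()"
```

```text
t 41.45 turn 1.36 z 0.1275 F [-0.1  4.  -3.6] Mz 0.108 w 0.179 tau7 -0.109
```

Emit:
{"api": "step_arm", "payload": {
  "commands": [0,0,0,0,0,0,-0.002,0,0,0,0,0,0,-0.004,0,0,0,0,0,0,-0.005,0,0,0,0,0,0,-0.006,0,0,0,0,0,0,-0.007,0,0,0,0,0,0,-0.008,0,0,0,0,0,0,-0.009,0,0,0,0,0,0,-0.009,0,0,0,0,0,0,-0.009,0,0,0,0,0,0,-0.009]
}}

```text
clock: 42.7
position: [0.6108, -0.1322, 0.1275]
ee_rot: [0.561, 0.828, 0.0, 0.0]
ft_force: [-0.7, 5.1, -3.0]
grip_width: 0.183
grasp_force: 20.1
```

```bash
python3 -c "from h import *;tq()"
```

```text
t 42.7 turn 1.388 z 0.1275 F [-0.7  5.1 -3. ] Mz 0.114 w 0.183 tau7 -0.085
```

Emit:
{"api": "step_arm", "payload": {
  "commands": [0,0,0,0,0,0,-0.002,0,0,0,0,0,0,-0.004,0,0,0,0,0,0,-0.005,0,0,0,0,0,0,-0.006,0,0,0,0,0,0,-0.007,0,0,0,0,0,0,-0.008,0,0,0,0,0,0,-0.009,0,0,0,0,0,0,-0.009,0,0,0,0,0,0,-0.009,0,0,0,0,0,0,-0.009]
}}

```text
clock: 43.95
position: [0.6108, -0.1323, 0.1276]
ee_rot: [0.572, 0.82, 0.0, 0.0]
ft_force: [-0.6, 4.8, -2.7]
grip_width: 0.178
grasp_force: 20.1
```

```bash
python3 -c "from h import *;tq()"
```

```text
t 43.95 turn 1.416 z 0.1276 F [-0.6  4.8 -2.7] Mz 0.007 w 0.178 tau7 -0.036
```

Clear dip. Smaller steps now.

Emit:
{"api": "step_arm", "payload": {
  "commands": [0,0,0,0,0,0,-0.001,0,0,0,0,0,0,-0.002,0,0,0,0,0,0,-0.003,0,0,0,0,0,0,-0.004,0,0,0,0,0,0,-0.005,0,0,0,0,0,0,-0.006,0,0,0,0,0,0,-0.007,0,0,0,0,0,0,-0.007,0,0,0,0,0,0,-0.007,0,0,0,0,0,0,-0.007]
}}

```text
clock: 45.2
position: [0.6108, -0.1323, 0.1276]
ee_rot: [0.581, 0.814, 0.0, 0.0]
ft_force: [-1.0, 5.5, -3.1]
grip_width: 0.182
grasp_force: 20.1
```

```bash
python3 -c "from h import *;tq()"
```

```text
t 45.2 turn 1.438 z 0.1276 F [-1.   5.5 -3.1] Mz -0.016 w 0.182 tau7 0.008
```

Emit:
{"api": "step_arm", "payload": {
  "commands": [0,0,0,0,0,0,-0.001,0,0,0,0,0,0,-0.002,0,0,0,0,0,0,-0.003,0,0,0,0,0,0,-0.004,0,0,0,0,0,0,-0.005,0,0,0,0,0,0,-0.006,0,0,0,0,0,0,-0.006,0,0,0,0,0,0,-0.006,0,0,0,0,0,0,-0.006,0,0,0,0,0,0,-0.006]
}}

```text
clock: 46.45
position: [0.6108, -0.1323, 0.1276]
ee_rot: [0.589, 0.808, 0.0, 0.0]
ft_force: [0.8, 4.7, -4.0]
grip_width: 0.177
grasp_force: 20.1
```

```bash
python3 -c "from h import *;tq()"
```

```text
t 46.45 turn 1.457 z 0.1276 F [ 0.8  4.7 -4. ] Mz 0.063 w 0.177 tau7 -0.106
```

Emit:
{"api": "step_arm", "payload": {
  "commands": [0,0,0,0,0,0,-0.001,0,0,0,0,0,0,-0.002,0,0,0,0,0,0,-0.003,0,0,0,0,0,0,-0.004,0,0,0,0,0,0,-0.004,0,0,0,0,0,0,-0.004,0,0,0,0,0,0,-0.004,0,0,0,0,0,0,-0.004,0,0,0,0,0,0,-0.004,0,0,0,0,0,0,-0.004]
}}

```text
clock: 47.7
position: [0.6108, -0.1323, 0.1275]
ee_rot: [0.594, 0.804, 0.0, 0.0]
ft_force: [0.7, 5.3, -3.3]
grip_width: 0.184
grasp_force: 20.1
```

```bash
python3 -c "from h import *;tq()"
```

```text
t 47.7 turn 1.469 z 0.1275 F [ 0.7  5.3 -3.3] Mz 0.235 w 0.184 tau7 -0.201
```

Torque dipped and rose again; the notch is at about 1.455. I'll back off slightly, let go, lift and close the fingers above the bar.

Emit:
{"api": "step_arm", "payload": {
  "commands": [0,0,0,0,0,0,0.002,0,0,0,0,0,0,0.004,40,0,0,0,0,0,0.004,40,0,0,0,0,0,0.004,40,0,0,0,0,0,0.004,40,0,0,0.025,0,0,0.004,40,0,0,0.05,0,0,0.004,40,0,0,0.075,0,0,0.004,0,0,0,0.075,0,0,0.004,0,0,0,0.075,0,0,0.004]
}}

```text
clock: 48.95
position: [0.6106, -0.1323, 0.1723]
ee_rot: [0.589, 0.808, -0.0, -0.0]
ft_force: [0.0, 0.1, -0.7]
grip_width: 0.05
grasp_force: 0.0
```

```bash
python3 -c "from h import *;st()"
```

```text
t 48.95 pos [ 0.6106 -0.1323  0.1723] local 0.0002 0.0007 yaw 1.8818 z [-0.  0. -1.] F [ 0.05  0.07 -0.69] M [-0.001  0.005 -0.006] w 0.05 0.0
q [ 0.391  0.388 -0.321  1.526  0.126  1.249  0.362]
```

Emit:
{"api": "step_arm", "payload": {
  "commands": [0,0,0,-0.015,0,0,0,0,0,0,-0.028,0,0,0,0,0,0,-0.036,0,0,0,0,0,0,-0.038,0,0,0,0,0,0,-0.04,0,0,0,0,0,0,-0.0415,0,0,0,0,0,0,-0.043,0,0,0,0,0,0,-0.0445,0,0,0,0,0,0,-0.046,0,0,0,0,0,0,-0.046,0,0,0]
}}

```text
clock: 50.2
position: [0.6109, -0.1323, 0.145]
ee_rot: [0.589, 0.808, 0.0, 0.0]
ft_force: [0.6, 0.0, 2.2]
grip_width: 0.002
grasp_force: 1.2
```

```bash
python3 -c "from h import *;st()"
```

```text
t 50.2 pos [ 0.6109 -0.1323  0.145 ] local 0.0005 0.0006 yaw 1.8818 z [ 0.  0. -1.] F [0.65 0.05 2.23] M [-0.05  -0.004 -0.065] w 0.002 1.233715689741075
q [ 0.389  0.41  -0.319  1.556  0.135  1.197  0.356]
```

Already 3 mm down with a small force, so it is past the off-notch stop. I'll press on another 3–4 mm.

Emit:
{"api": "step_arm", "payload": {
  "commands": [0,0,0,-0.001,0,0,0,0,0,0,-0.002,0,0,0,0,0,0,-0.003,0,0,0,0,0,0,-0.004,0,0,0,0,0,0,-0.005,0,0,0,0,0,0,-0.006,0,0,0,0,0,0,-0.006,0,0,0,0,0,0,-0.006,0,0,0,0,0,0,-0.006,0,0,0,0,0,0,-0.006,0,0,0]
}}

```text
clock: 51.45
position: [0.611, -0.1323, 0.142]
ee_rot: [0.589, 0.808, 0.0, 0.0]
ft_force: [-1.1, -0.6, 7.3]
grip_width: -0.001
grasp_force: 3.7
```

```bash
python3 -c "from h import *;st()"
```

```text
t 51.45 pos [ 0.611  -0.1323  0.142 ] local 0.0006 0.0006 yaw 1.8818 z [ 0.001 -0.    -1.   ] F [-1.08 -0.62  7.31] M [-0.061  0.206 -0.017] w -0.001 3.6513712839223444
q [ 0.389  0.412 -0.319  1.559  0.136  1.191  0.356]
```

Emit:
{"api": "step_arm", "payload": {
  "commands": [0,0,0,-0.001,0,0,0,0,0,0,-0.0015,0,0,0,0,0,0,-0.002,0,0,0,0,0,0,-0.0025,0,0,0,0,0,0,-0.0025,0,0,0,0,0,0,-0.0025,0,0,0,0,0,0,-0.0025,0,0,0,0,0,0,-0.0025,0,0,0,0,0,0,-0.0025,0,0,0,0,0,0,-0.0025,0,0,0]
}}

```text
clock: 52.7
position: [0.6113, -0.1323, 0.1417]
ee_rot: [0.589, 0.808, 0.0, 0.001]
ft_force: [-3.9, -0.1, 15.4]
grip_width: 0.003
grasp_force: 7.6
```

```bash
python3 -c "from h import *;st()"
```

```text
t 52.7 pos [ 0.6113 -0.1323  0.1417] local 0.0009 0.0005 yaw 1.8817 z [ 0.002 -0.    -1.   ] F [-3.91 -0.1  15.37] M [0.021 0.922 0.07 ] w 0.003 7.613584962819004
q [ 0.389  0.413 -0.319  1.559  0.136  1.19   0.355]
```

It hit the end stop at a 6 mm sink. I'll lift clear and check.

Emit:
{"api": "step_arm", "payload": {
  "commands": [0,0,0,0.003,0,0,0,0,0,0,0.01,0,0,0,0,0,0,0.03,0,0,0,0,0,0,0.07,0,0,0,0,0,0,0.12,0,0,0,0,0,0,0.17,0,0,0,0,-0.06,0,0.2,0,0,0,0,-0.13,0,0.2,0,0,0,0,-0.2,0,0.2,0,0,0,0,-0.25,0,0.2,0,0,0]
}}

```text
clock: 53.95
position: [0.4592, -0.1323, 0.2605]
ee_rot: [0.589, 0.808, -0.0, 0.0]
ft_force: [0.2, -0.0, 0.6]
grip_width: 0.001
grasp_force: 0.0
```

```bash
python3 -c "from h import *;st()
a=cv2.resize(camera('scene')[100:280,180:360,::-1],None,fx=3.3,fy=3.3,interpolation=2)
cv2.imwrite('pics/s3.png',a)"
```

```text
t 53.95 pos [ 0.4592 -0.1323  0.2605] local -0.1483 0.0303 yaw 1.8814 z [ 0. -0. -1.] F [ 0.24 -0.01  0.6 ] M [-0.031  0.005 -0.037] w 0.001 0.0
q [ 0.505  0.008 -0.319  1.775  0.003  1.358  0.495]
```

View pics/s3.png

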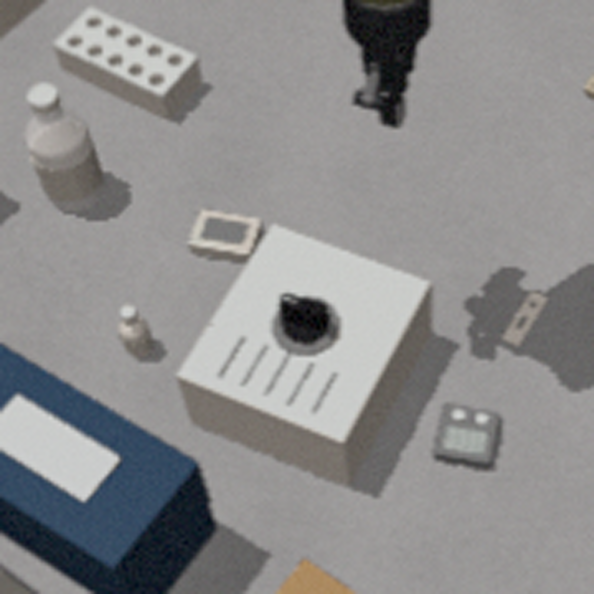

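The knob bar at (305,312) is turned nearly crosswise and sits low, the drawer is hidden (shut), the bystanders are undisturbed, and the arm is clear.

```bash
python3 -c "from workcell import *;print(hand_in())"
```

```text
the job is handed in; nothing more can be done
None
```

The drawer is pushed shut against its stop. The knob was turned clockwise to its notch (about 1.455 rad), pressed down the full 6 mm and let go, and the job was handed in at about 54 s with no verdict returned.

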